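Put the washed salt pot back on its stand and lid it

ROBOT

A 7-joint arm with a two-finger parallel gripper is mounted at the origin on the work surface; the furniture and walls round the work are solid. World frame = base frame: x ahead of the robot, y to its left, z up, the work surface at z = 0. Lengths are in m, angles in rad, forces in N, time in s.
With the tool pointing down it reaches from about 0.425 to 0.875 m from the base axis. Payload 4.7 kg.
Tool frame: the origin (TCP) lies midway between the tips of the shut fingers; the grasp point (between the pads) lies 19 mm behind it; z points along the fingers, y is the line along which they close (so a half turn about z gives the same grasp; the last joint's range is limited). The gripper opens to 87 mm and grips with 3 to 60 N. Pads are 19 mm wide; open, the fingers measure 117 mm over their backs; the gripper's body (75 mm by 190 mm) begins 51 mm behind the grasp point.
Start: joints at [1.214, 0.321, -0.07, 1.45, 0.023, 1.371, -0.057], TCP at [0.236, -0.606, 0.223] pointing down, gripper open.
Joint ranges: [-2.86, 2.86], [-0.3, 2.09], [-1.38, 1.24], [0.06, 2.45], [-1.56, 4.7], [0.09, 2.05], [-2.69, 2.69]. Speed limits (rad/s): [2.57, 2.57, 3.14, 3.14, 3.14, 3.14, 3.14].

INTERFACE

Orientations are given as a unit quaternion [w, x, y, z].
In Python, from rig import ctrl gives the robot as it stands.
- The arm moves only by the tool play_rows, never from a script. Its argument "rows" is a list of rows, each a list of 6 numbers: the shift along the tool's x, y, z in units of 4 cm (1.0 is 4 cm), then the turn, a rotation vector about the tool's x, y, z in units of 30 degrees (1.0 is 30 degrees). In form: [[tx, ty, tz, ax, ay, az], ...]. A call has exactly 10 rows; each row shifts and turns the commanded pose from where the row before left it, along the tool's axes as they then stand; what a row does not reach is not made up. A row lasts 1/12 s, in which the tool goes at most 41.7 mm and 7.16 degrees, less where a joint would pass 70% of its speed; a pose out of reach is approached as far as the arm can. A call with a number of a shift or a turn outside -1 to 1 is refused whole. A call with a gripper value outside its range is refused whole. "hand" is the opening, from -1 (shut) to 1 (fully open), set as the call begins (left out, the last holds). The fingers move at their own pace and stop on an object; "newtons" is the grip in N (left out, the last holds). Time passes only in rows, so rows that do not move let the fingers close, or fill a call up. It gives the time, the measured TCP pose, the force, the opening and the grip force at its end, in the units of the state.
- ctrl.observe(): the state, without advancing time (a new reading comes with each control period).
- ctrl.read_camera(name): name is "scene" or "top" or "wrist"; returns the picture (400x640x3 uint8, red, green, blue); there is no depth.
- ctrl.camera_info(name): a dict with "fx", "fy", "cx", "cy" (pixels), "view" (4x4, takes a point from world to camera coordinates); the wrist camera has in their place "tool_from_camera" (4x4, takes a point from camera to tool coordinates, whose origin is the TCP and whose axes are the flange's). Camera axes: x right, y up, looking along -z (the intrinsics and any distortion apply to the point x, -y, -z); pixel columns grow to the right and rows downward; lengths in m; the calibration is good to about 2 mm. A picture is of the moment at which its call begins: read the wrist's pose just before it. camera_info takes no time and is no camera call.
- ctrl.finish_job(): hands the job in; it is judged then, once.
The state is a dict: "t": time; "joints": joint angles; "dq": joint speeds; "joint_torque": joint torques, N m; "tool_pos": TCP position; "orientation": TCP orientation; "ft_force": force on the tool from outside, world axes, zero at the start; "ft_torque": the same for the moment, N m; "gripper_width": finger opening in m; "gripper_force": force on a finger pad.
Only numpy, scipy, OpenCV 4.12 (cv2) and the standard library are available. Lean on these libraries where they do the work, as an engineer would, in place of code of your own. Each camera call takes 0.05 s, during which the arm holds its last target. There are 200 camera calls.

TASK

The round-bottomed salt pot has drained on the rack, where it leans beneath the upper board. Take it out, seat it upright in the hollow of its wooden stand, setting it down gently, then put its lid on, fully home. Let go of both, and leave the tomato, the lemon and the tin where they stand.

Things in the scene. Friction and masses are not known exactly. Their poses are not given: they have to be found in the camera images.
- salt_pot: Open pot, 72 mm tall, 60 mm outside diameter, 0.35 to 0.57 kg: straight white wall 4.5 mm thick above a blue bottom rounded to 34 mm radius (lowest 17 mm). Origin: centre of underside; z: its axis, up to the mouth. At the start it leans 35 deg in the rack, mouth to the rack's front, on two rods under its lower side (reaching 62 mm up the wall) and a plate under its bottom.
- drainer: Fixed wire draining rack, 245 mm tall. Origin on the worktop, z up, -x its open front. The pot's underside centre is at (0,0,50) mm in its frame, axis (-0.574,0,0.819), along which it comes out; flanks (+-y) free for fingers. A wooden board with a glass on it overhangs the pot: underside z 222, x -15..115, y -60..60 mm. It bars a vertical tool; one leaning as the pot does clears it by 80 mm.
- stand: Fixed turned wooden stand, 34 mm tall, foot 94 mm across, with a round conical hollow in its top (76 mm across at the rim, sides at 45 degrees, 28 mm deep) in which the pot's round bottom centres itself. Origin: centre of its underside, z up. With the pot seated, the pot's origin is 11 mm above the stand's.
- lid: Lid, 52 mm tall, 62 mm across, 70 g: domed white underside 13 mm deep (47 mm across at its top), blue flange from 13 to 18 mm, straight wooden knob 22 mm in diameter from 18 to 48 mm, tapered to 52 mm. Origin: centre of its underside; z: its axis, up. Stands upright on the worktop. When home, its dome is in the pot's mouth, the flange lies on the rim, its origin 59 mm above the pot's.
- tomato: Bystander: red tomato, 57 mm across, 62 mm tall; its origin is the centre of its underside, z up
- tin: Bystander: flat round food tin, 87 mm across, 40 mm tall; its origin is the centre of its underside, z up
- lemon: Bystander: yellow lemon, 72 x 57 x 58 mm; its origin is the centre of its underside, z up
There are look-alikes about, which are no part of the job. Leave any pink or turquoise look-alike of the lid alone.

How it is judged:
On the way:
1. the salt pot is seated upright in the hollow of the stand and let go (horizontal distance between salt_pot and stand below 0.006 m and z of salt_pot in the frame of stand between 0.006 and 0.0145 m and angle between salt_pot's own z axis and vertical below 0.14 rad and contact force between salt_pot and the fingers below 0.2 N), for 0.2 s.
At the end, for the whole second after the job is handed in: The pot is down in the stand's hollow, within 6 mm of its centre and 8 degrees of upright; the lid is knob up, its flange flat on the pot's rim (within 3 mm and 6 degrees); both are at rest and let go (horizontal distance between salt_pot and stand below 0.006 m and z of salt_pot in the frame of stand between 0.006 and 0.0145 m and angle between salt_pot's own z axis and vertical below 0.14 rad and z of lid in the frame of salt_pot between 0.055 and 0.062 m and angle between the z axis of lid and the z axis of salt_pot, either way round below 0.1 rad and angle between lid's own z axis and vertical below 0.2 rad and horizontal distance between lid and salt_pot below 0.012 m and linear speed of each of salt_pot, lid below 0.02 m/s); the robot touches nothing.
It fails at once if the tomato, tin or lemon is shifted by more than 30 mm (distance of any of tomato, tin, lemon from where it was at the start of the episode above 0.03 m).
It fails at once if the pot is rammed into its stand (over 70 N) (contact force between salt_pot and stand above 70 N).
It fails at once if the pot is dropped: out of the fingers it moves faster than 0.5 m/s (a fall of over 13 mm) (contact force between salt_pot and the fingers below 0.1 N and linear speed of salt_pot above 0.5 m/s).
It also fails if it takes over 58 s, if anything falls off the work surface, if the arm or the gripper's body presses on something with over 40 N, if the wrist force passes 120 N, or if a joint passes its speed limit or range.

## Working session

There is one attempt and no reset: what is moved stays moved. The work goes in short steps, Python scripts to look and compute and a tool call to move; the robot and the scene stay as the last step left them, time stands still between calls to the robot, and variables do not carry over. Pictures are saved under pics/ and viewed, at most 10 in all, crops included, and the job is handed in when it is done.

Besides the shell and the picture viewer there is one more tool, called after "Request:" as name(argument=value, ...) on one line, values as JSON. play_rows: Moves the arm, as the interface text tells. Its arguments: {"type":"object","properties":{"rows":{"type":"array"},"hand":{"type":"number"},"newtons":{"type":"number"}},"required":["rows"]}

```bash
mkdir -p pics; ls; python3 - <<'E'
from rig import ctrl
import cv2,numpy as np
np.set_printoptions(precision=4,suppress=True)
s=ctrl.observe(); print(s)
for n in("scene","top","wrist"):
    print(n,ctrl.camera_info(n))
    cv2.imwrite(f"pics/a_{n}.png",ctrl.read_camera(n)[...,::-1])
E
```

```text
pics
{'t': 0.0, 'joints': array([ 1.2141,  0.3218, -0.0701,  1.4517,  0.0226,  1.3708, -0.0569]), 'dq': array([-0.0026, -0.0011, -0.0012,  0.0014,  0.0008,  0.0001,  0.0008]), 'joint_torque': array([  0.0001, -49.1287,  -0.4039, -31.2524,  -0.0639,   0.0438,
         0.0002]), 'tool_pos': array([ 0.2353, -0.6053,  0.2214]), 'orientation': array([-0.0009,  0.9829,  0.1844, -0.0002]), 'ft_force': array([-0.8735,  0.4959,  0.797 ]), 'ft_torque': array([-0.0358,  0.0066,  0.0013]), 'gripper_force': 0.0, 'gripper_width': 0.08689015862405984}
scene {'fx': 422.677845429594, 'fy': 422.677845429594, 'cx': 322.3241640879196, 'cy': 197.14754628024463, 'view': array([[ 0.7991, -0.6011, -0.0118, -0.5247],
       [ 0.2608,  0.3289,  0.9077, -0.1875],
       [-0.5417, -0.7284,  0.4196, -0.9366],
       [ 0.    ,  0.    ,  0.    ,  1.    ]])}
top {'fx': 441.75308851163004, 'fy': 441.75308851163004, 'cx': 323.0283872463059, 'cy': 199.84541473276445, 'view': array([[ 0.0041, -1.    , -0.0062, -0.1008],
       [ 0.9833,  0.0029,  0.1821, -0.5597],
       [-0.1821, -0.0069,  0.9833, -1.0407],
       [ 0.    ,  0.    ,  0.    ,  1.    ]])}
wrist {'fx': 309.4558617403202, 'fy': 309.4558617403202, 'cx': 318.01718105329877, 'cy': 200.89023870662268, 'tool_from_camera': array([[-0.0001,  0.9656,  0.2601,  0.0715],
       [ 1.    , -0.    ,  0.0005, -0.0002],
       [ 0.0005,  0.2601, -0.9656, -0.1621],
       [ 0.    ,  0.    ,  0.    ,  1.    ]])}
```

View pics/a_scene.png

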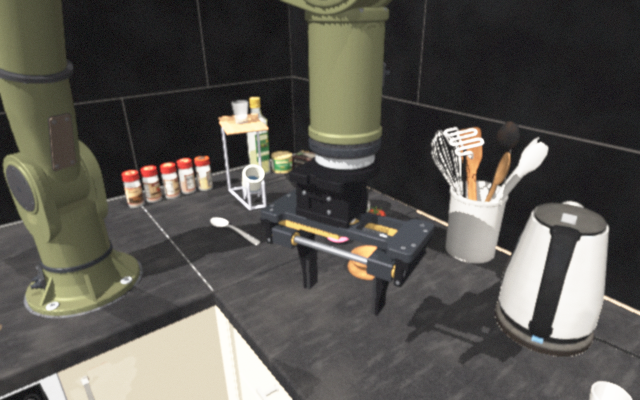

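View pics/a_top.png

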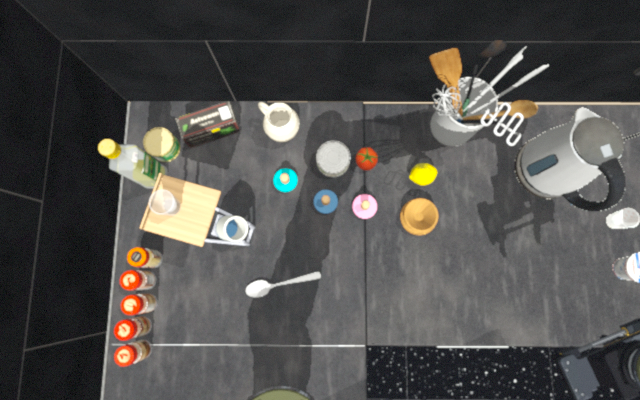

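The top view shows three lid-like things: blue flange with wooden knob at (326,202), turquoise at (285,180) and pink at (365,207). By the description the lid is the blue one at (326,202). The pot leans in the rack at about (232,228), the orange stand is at (420,217), the lemon at (424,174), the tomato at (367,158), and the tin is probably the grey disc at (333,158). In the scene view the gripper hides most of these.

```bash
cat > h.py <<'E'
from rig import ctrl
import cv2,numpy as np
from scipy.spatial.transform import Rotation as R
np.set_printoptions(precision=4,suppress=True)
def cam(n):
    i=ctrl.camera_info(n)
    K=np.array([[i['fx'],0,i['cx']],[0,i['fy'],i['cy']],[0,0,1]])
    if n=='wrist':
        s=ctrl.observe();T=np.eye(4);q=s['orientation']
        T[:3,:3]=R.from_quat(q,scalar_first=True).as_matrix();T[:3,3]=s['tool_pos']
        V=np.linalg.inv(T@i['tool_from_camera'])
    else: V=i['view']
    return K,np.diag([1,-1,-1,1.])@V
def ray(c,uv):
    K,V=c;W=np.linalg.inv(V)
    d=W[:3,:3]@np.linalg.inv(K)@[*uv,1.]
    return W[:3,3],d/np.linalg.norm(d)
def atz(c,uv,z):
    o,d=ray(c,uv);return o+d*(z-o[2])/d[2]
def proj(c,p):
    K,V=c;q=K@(V[:3,:3]@np.asarray(p,float)+V[:3,3]);return q[:2]/q[2]
def tri(*cu):
    A=0;b=0;rs=[ray(c,u) for c,u in cu]
    for o,d in rs:
        M=np.eye(3)-np.outer(d,d);A=A+M;b=b+M@o
    p=np.linalg.solve(A,b)
    return p,[np.linalg.norm(np.cross(p-o,d)) for o,d in rs]
def snap(n,f):
    c=cam(n);im=ctrl.read_camera(n)[...,::-1];cv2.imwrite(f'pics/{f}.png',im);return c,im
E
python3 - <<'E'
from h import *
c=cam('top')
for n,uv,z in [('lid knob',(326,200),.052),('stand',(420,217),.034),('tomato',(367,158),.05),('lemon',(424,174),.04),('tin',(333,158),.04),('tin2',(162,143),.04),('potmouth',(232,229),.11),('pink',(365,206),.052),('turq',(285,179),.052),
 ('board c',(181,210),.222),('b1',(172,177),.23),('b2',(221,190),.23),('b3',(202,246),.23),('b4',(141,226),.23),('r1',(219,208),0.05),('r2',(255,220),0),('r3',(250,246),0)]:
    print(n,atz(c,uv,z))
im=cv2.imread('pics/a_top.png')
a=cv2.resize(im[140:260,270:450],None,fx=4.4,fy=4.4,interpolation=3)[:300]
b=cv2.resize(im[165:265,130:290],None,fx=4.95,fy=4.95,interpolation=3)[:,:792]
cv2.imwrite('pics/b1.png',np.vstack([cv2.resize(im[140:240,270:450],(640,300)),cv2.resize(im[170:260,135:295],(534,300)).repeat(1,0) if 0 else cv2.resize(im[170:260,135:327],(640,300))]))
E
```

```text
lid knob [ 0.5595 -0.1062  0.052 ]
stand [ 0.5205 -0.3403  0.034 ]
tomato [ 0.6677 -0.209   0.05  ]
lemon [ 0.6291 -0.353   0.04  ]
tin [ 0.6703 -0.1237  0.04  ]
tin2 [0.7091 0.3148 0.04  ]
potmouth [0.48   0.1108 0.11  ]
pink [ 0.5448 -0.2022  0.052 ]
turq [ 0.6124 -0.0038  0.052 ]
board c [0.5061 0.1944 0.222 ]
b1 [0.5744 0.2149 0.23  ]
b2 [0.547  0.1113 0.23  ]
b3 [0.4312 0.1445 0.23  ]
b4 [0.4715 0.2715 0.23  ]
r1 [0.539 0.158 0.05 ]
r2 [0.5163 0.0761 0.    ]
r3 [0.4496 0.0867 0.    ]
```

View pics/b1.png

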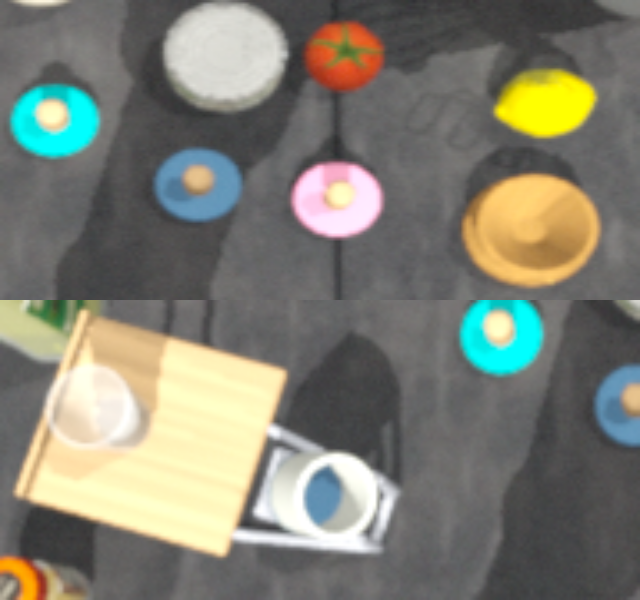

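The crop confirms the choice: the lid with the blue flange and brown knob (knob at top-view pixel (326,200)), with turquoise and pink ones either side of it. The pot's mouth points to the rack's front, and the rack yaw is about 74°. Next I plan a move to a viewpoint over the work.

```bash
cat >> h.py <<'E'
def pose():
    s=ctrl.observe();return np.array(s['tool_pos']),R.from_quat(s['orientation'],scalar_first=True)
def ori(yang,lean=0):
    """tool y horizontal at world angle yang (deg); lean: tool z tilted toward (yang+90) dir by lean deg"""
    a=np.deg2rad(yang);y=np.array([np.cos(a),np.sin(a),0]);h=np.array([-np.sin(a),np.cos(a),0]);l=np.deg2rad(lean)
    z=np.sin(l)*h-np.cos(l)*np.array([0,0,1.]);return R.from_matrix(np.c_[np.cross(y,z),y,z])
def plan(p1,r1,n=10,p0=None,r0=None):
    if p0 is None:p0,r0=pose()
    rel=r0.inv()*r1;w=rel.as_rotvec()/n;t=r0.inv().apply(np.asarray(p1)-p0)
    A=sum(R.from_rotvec(w*k).as_matrix() for k in range(n));d=np.linalg.solve(A,t)
    row=np.round(np.r_[d/.04,np.rad2deg(w)/30],3)
    p,r=p0.copy(),r0;path=[]
    for k in range(n):
        p=p+r.apply(row[:3]*.04);r=r*R.from_rotvec(np.deg2rad(row[3:]*30));path.append(p)
    print('rows',n,row.tolist(),'mm/row',np.linalg.norm(d)*1e3,'deg/row',np.rad2deg(np.linalg.norm(w)))
    print('mid',path[n//2-1],'end',p,'err',p-p1, np.rad2deg((r.inv()*r1).magnitude()))
    return p,r
E
python3 - <<'E'
from h import *
plan([.48,-.20,.32],ori(-20),20)
plan([.48,-.20,.32],ori(-20),10)
E
```

```text
rows 20 [0.591, -0.153, -0.123, -0.0, -0.0, -0.081] mm/row 24.896312879252683 deg/row 2.4376942726389075
mid [ 0.4016 -0.4291  0.271 ] end [ 0.4806 -0.2     0.3205] err [ 0.0006 -0.      0.0005] 0.17525382346552146
rows 10 [1.175, -0.33, -0.245, -0.0, -0.0, -0.163] mm/row 49.78179123298487 deg/row 4.875388545277815
mid [ 0.4015 -0.4291  0.2708] end [ 0.4798 -0.1999  0.3201] err [-0.0002  0.0001  0.0001] 0.1685923676777363
```

Request:
play_rows(rows=[[0.591,-0.153,-0.123,0,0,-0.081],[0.591,-0.153,-0.123,0,0,-0.081],[0.591,-0.153,-0.123,0,0,-0.081],[0.591,-0.153,-0.123,0,0,-0.081],[0.591,-0.153,-0.123,0,0,-0.081],[0.591,-0.153,-0.123,0,0,-0.081],[0.591,-0.153,-0.123,0,0,-0.081],[0.591,-0.153,-0.123,0,0,-0.081],[0.591,-0.153,-0.123,0,0,-0.081],[0.591,-0.153,-0.123,0,0,-0.081]], hand=1)

```text
t: 0.98
tool_pos: [0.4031, -0.4273, 0.2723]
orientation: [0.0, 0.921, 0.389, -0.0]
ft_force: [0.1, 1.0, -0.4]
gripper_width: 0.0867
gripper_force: 0.0
```

Request:
play_rows(rows=[[0.591,-0.153,-0.123,0,0,-0.081],[0.591,-0.153,-0.123,0,0,-0.081],[0.591,-0.153,-0.123,0,0,-0.081],[0.591,-0.153,-0.123,0,0,-0.081],[0.591,-0.153,-0.123,0,0,-0.081],[0.591,-0.153,-0.123,0,0,-0.081],[0.591,-0.153,-0.123,0,0,-0.081],[0.591,-0.153,-0.123,0,0,-0.081],[0.591,-0.153,-0.123,0,0,-0.081],[0.591,-0.153,-0.123,0,0,-0.081]])

```text
t: 1.82
tool_pos: [0.481, -0.1978, 0.3214]
orientation: [0.0, 0.819, 0.574, -0.0]
ft_force: [0.3, -0.4, -0.2]
gripper_width: 0.0871
gripper_force: 0.0
```

```bash
python3 - <<'E'
from h import *
ctrl.read_camera('top');ctrl.read_camera('top')
s=ctrl.observe();print(s['t'],s['tool_pos'],s['joints'],s['dq'])
c,im=snap('wrist','w1')
np.savez('w1.npz',K=c[0],V=c[1])
ct=cam('top')
for n,p in dict(lid=(.5595,-.106,.052),stand=(.52,-.34,.034),mouth=(.48,.105,.109)).items(): print(n,proj(c,p))
E
```

```text
1.9167 [ 0.4825 -0.1939  0.3227] [ 0.7859  0.0306 -0.4627  1.5932  0.0124  1.5188 -0.0183] [ 0.0296  0.0225  0.0602  0.0037  0.0488 -0.0161 -0.0012]
lid [349.9715  88.7523]
stand [370.9441 247.2927]
mouth [214.5575 -99.5169]
```

View pics/w1.png

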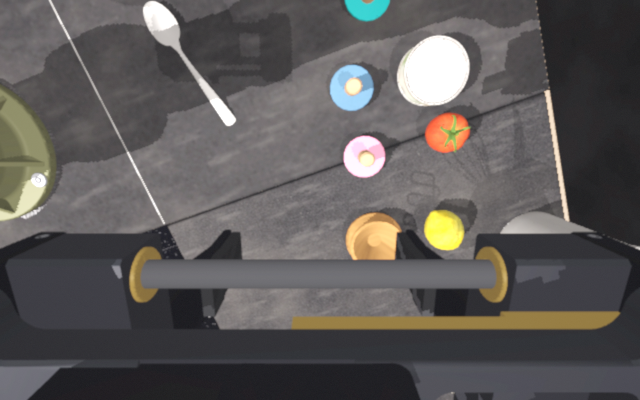

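The blue lid is at (352,87) with its knob at (353,86). The turquoise one is at (367,5), pink at (365,157), the stand at (375,240) half hidden by the gripper, the tin at (435,72), tomato at (447,132) and lemon at (444,230). Next I move to the leaning pose on the pot's axis.

```bash
cat >> h.py <<'E'
def seg(im,box,f):
    u0,v0,u1,v1=box;h=cv2.cvtColor(im[v0:v1,u0:u1],cv2.COLOR_BGR2HSV).astype(int)
    m=f(h[...,0],h[...,1],h[...,2]).astype(np.uint8)
    n,l,st,_=cv2.connectedComponentsWithStats(m);k=1+np.argmax(st[1:,4]);m=(l==k).astype(np.uint8)
    cs,_=cv2.findContours(m,cv2.RETR_EXTERNAL,cv2.CHAIN_APPROX_NONE);ct=max(cs,key=len)
    e=cv2.fitEllipse(cv2.convexHull(ct));mo=cv2.moments(cv2.convexHull(ct))
    return np.array([mo['m10']/mo['m00']+u0,mo['m01']/mo['m00']+v0]),e[1],st[k,4]
blue=lambda h,s,v:(h>98)&(h<118)&(s>70)
wood=lambda h,s,v:(h>5)&(h<25)&(s>70)
E
python3 - <<'E'
from h import *
t=cv2.imread('pics/a_top.png');w=cv2.imread('pics/w1.png');d=np.load('w1.npz');cw=(d['K'],d['V']);ct=cam('top')
a=seg(t,(305,185,348,220),blue);b=seg(w,(325,60,380,115),blue);print(a,b)
print('flange',tri((ct,a[0]),(cw,b[0])),atz(ct,a[0],.018),atz(cw,b[0],.018))
a=seg(t,(315,190,338,212),wood);b=seg(w,(340,72,368,102),wood);print(a,b)
print('knob',tri((ct,a[0]),(cw,b[0])),atz(ct,a[0],.05),atz(cw,b[0],.05))
a=seg(t,(395,190,445,245),wood);print(a,atz(ct,a[0],.03))
plan([.461,.031,.214],ori(-16,35),10)
E
```

```text
(array([325.2243, 201.0603]), (24.762981414794922, 24.962345123291016), np.int32(405)) (array([351.3958,  87.2976]), (43.65382766723633, 46.538944244384766), np.int32(1309))
flange (array([ 0.5682, -0.1031, -0.0051]), [np.float64(0.0014203785332788377), np.float64(0.0014203785332787917)]) [ 0.563  -0.1042  0.018 ] [ 0.5662 -0.1032  0.018 ]
(array([325.0763, 199.7349]), (6.759842872619629, 8.976658821105957), np.int32(52)) (array([352.2455,  90.002 ]), (13.6063871383667, 15.56385326385498), np.int32(28))
knob (array([ 0.5702, -0.1049, -0.0066]), [np.float64(0.0013945521501513359), np.float64(0.0013945521501513762)]) [ 0.5605 -0.1039  0.05  ] [ 0.5621 -0.1084  0.05  ]
(array([418.9739, 216.0796]), (38.15912628173828, 38.99837875366211), np.int32(1183)) [ 0.5234 -0.3387  0.03  ]
rows 10 [0.439, -0.225, 0.41, 0.004, 0.117, -0.012] mm/row 25.65100571956354 deg/row 3.52258730902855
mid [ 0.4706 -0.0908  0.2517] end [0.461  0.031  0.2139] err [-0.      0.     -0.0001] 0.11502749267425763
```

Request:
play_rows(rows=[[0.439,-0.225,0.41,0.004,0.117,-0.012],[0.439,-0.225,0.41,0.004,0.117,-0.012],[0.439,-0.225,0.41,0.004,0.117,-0.012],[0.439,-0.225,0.41,0.004,0.117,-0.012],[0.439,-0.225,0.41,0.004,0.117,-0.012],[0.439,-0.225,0.41,0.004,0.117,-0.012],[0.439,-0.225,0.41,0.004,0.117,-0.012],[0.439,-0.225,0.41,0.004,0.117,-0.012],[0.439,-0.225,0.41,0.004,0.117,-0.012],[0.439,-0.225,0.41,0.004,0.117,-0.012]])

```text
t: 2.8
tool_pos: [0.4609, 0.028, 0.2124]
orientation: [-0.182, 0.764, 0.57, 0.242]
ft_force: [0.2, 0.2, 0.3]
gripper_width: 0.0869
gripper_force: 0.0
```

```bash
python3 - <<'E'
from h import *
for i in range(6): ctrl.read_camera('top');s=ctrl.observe();print(s['t'],s['tool_pos'],abs(s['dq']).max())
print(s['joints'],pose()[1].as_matrix())
c,im=snap('wrist','w2');np.savez('w2.npz',K=c[0],V=c[1])
E
```

```text
2.85 [0.4582 0.0317 0.2104] 0.13852400432152834
2.9 [0.4588 0.0295 0.2108] 0.07141575066060439
2.95 [0.4601 0.0278 0.2118] 0.053509169816103826
3.0 [0.4612 0.027  0.2128] 0.03437185631266737
3.05 [0.4618 0.0267 0.2133] 0.01780439434925119
3.1 [0.4621 0.0266 0.2136] 0.00746641584640691
[ 0.8125 -0.0638 -0.4404  2.031  -0.6649  1.2972  0.3145] [[ 0.2321  0.9589  0.1635]
 [ 0.7853 -0.2839  0.5502]
 [ 0.574   0.0007 -0.8188]]
```

View pics/w2.png

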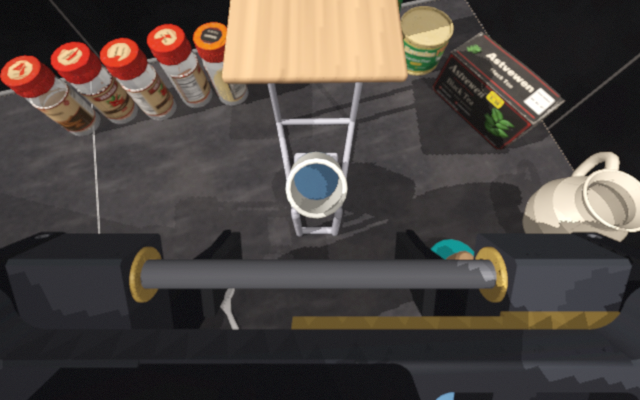

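The pot's mouth is at about (317,187) in the wrist view, on the tool's axis. The board's front edge runs along row 81 (columns 224 to 405) and the rack's front bar along row 232.

```bash
python3 - <<'E'
from h import *
t=cv2.imread('pics/a_top.png');w=cv2.imread('pics/w2.png');d=np.load('w2.npz');cw=(d['K'],d['V']);ct=cam('top')
for th in (150,170,190):
    white=lambda h,s,v:(s<50)&(v>th)
    try:
        b=seg(w,(270,140,365,226),white);a=seg(t,(210,210,258,245),white);print(th,a,b)
        p,e=tri((ct,a[0]),(cw,b[0]));print(p,e)
    except Exception as x: print(x)
bl=seg(w,(280,150,360,215),blue);print('blue',bl)
u=np.array([-.574*np.cos(np.deg2rad(74)),-.574*np.sin(np.deg2rad(74)),.819])
p1,q1=atz(cw,b[0],.109),None
print('mouth at z.109',p1,atz(ct,a[0],.109)); print('inner bottom at z.054+',atz(cw,bl[0],.0545))
for uv in((224,80),(405,82),(231,0)): print('board edge z.222',atz(cw,uv,.222))
for uv in((298,233),(340,231)): print('front bar',atz(cw,uv,.03))
cv2.imwrite('pics/w2c.png',np.vstack([cv2.resize(w[140:245,265:370],None,fx=5,fy=5,interpolation=2)]))
E
```

```text
150 (array([230.5264, 228.9384]), (34.81797790527344, 55.1644287109375), np.int32(951)) (array([314.6681, 176.4717]), (72.95377349853516, 178.9451446533203), np.int32(1904))
[0.4821 0.1132 0.1147] [np.float64(0.002568218272895342), np.float64(0.0025682182728951537)]
170 (array([230.1326, 228.9683]), (34.426246643066406, 54.047996520996094), np.int32(894)) (array([310.7481, 181.7736]), (67.09577178955078, 91.75092315673828), np.int32(1475))
[0.4822 0.1194 0.0903] [np.float64(0.00016536784176321415), np.float64(0.00016536784176323586)]
190 (array([231.0294, 230.3369]), (33.217872619628906, 47.123714447021484), np.int32(717)) (array([310.7095, 182.1127]), (65.18806457519531, 89.70346069335938), np.int32(1231))
[0.4797 0.1157 0.0978] [np.float64(0.001425096313485073), np.float64(0.0014250963134850704)]
blue (array([315.7627, 181.1801]), (34.99089813232422, 43.01618194580078), np.int32(1180))
mouth at z.109 [0.48   0.1111 0.109 ] [0.477  0.1131 0.109 ]
inner bottom at z.054+ [0.4915 0.1336 0.0545]
board edge z.222 [0.434  0.1504 0.222 ]
board edge z.222 [0.5484 0.115  0.222 ]
board edge z.222 [0.4526 0.2217 0.222 ]
front bar [0.4554 0.0858 0.03  ]
front bar [0.5038 0.074  0.03  ]
```

View pics/w2c.png

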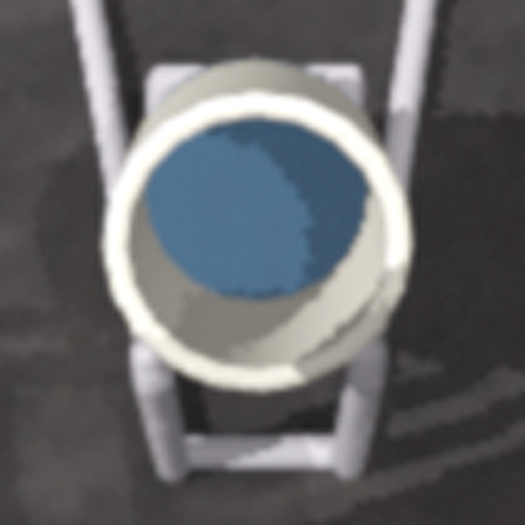

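The crop shows the rim's outer ellipse spanning columns 103 to 412 and rows 92 to 392 of the crop. Its centre is wrist pixel (316.5,188.4), 61.8 px wide.

```bash
python3 - <<'E'
from h import *
d=np.load('w2.npz');cw=(d['K'],d['V']);ct=cam('top')
uv=(316.5,188.4)
print('tri',tri((ct,(236.3,229)),(cw,uv)));m=atz(cw,uv,.109);print('wrist z.109',m)
o,dr=ray(cw,uv);K,V=cw;print('by size',o+dr*(.300/(V[2,:3]@dr)))
yaw=np.deg2rad(72.8);u=np.array([-.574*np.cos(yaw),-.574*np.sin(yaw),.819])
e1=np.array([-np.sin(yaw),np.cos(yaw),0]);e2=np.cross(u,e1)
for nm,c in (('top',ct),('w',cw)):
  for mm in (m,np.array([.4834,.1076,.109])):
    P=np.array([proj(c,mm+.03*(np.cos(a)*e1+np.sin(a)*e2)) for a in np.linspace(0,6.28,60)]);print(nm,mm,P.min(0),P.max(0),'bar')
print('bottom inner expected px', proj(cw,m-u*.068), 'pot origin',m-u*.072)
# top rim extents by bright threshold
t=cv2.imread('pics/a_top.png');cv2.imwrite('pics/tc.png',cv2.resize(t[205:250,205:265],None,fx=10,fy=10,interpolation=2))
E
```

```text
tri (array([0.4807, 0.0991, 0.119 ]), [np.float64(0.001726446623134997), np.float64(0.0017264466231350483)])
wrist z.109 [0.4836 0.1032 0.109 ]
by size [0.4835 0.103  0.1095]
top [0.4836 0.1032 0.109 ] [222.9764 214.5747] [247.5429 240.4779] bar
top [0.4834 0.1076 0.109 ] [221.0309 214.6384] [245.6582 240.5415] bar
w [0.4836 0.1032 0.109 ] [285.6199 157.4678] [347.4112 217.789 ] bar
w [0.4834 0.1076 0.109 ] [284.3241 153.5232] [345.8198 213.7644] bar
bottom inner expected px [317.104  175.6921] pot origin [0.4958 0.1426 0.05  ]
```

View pics/tc.png

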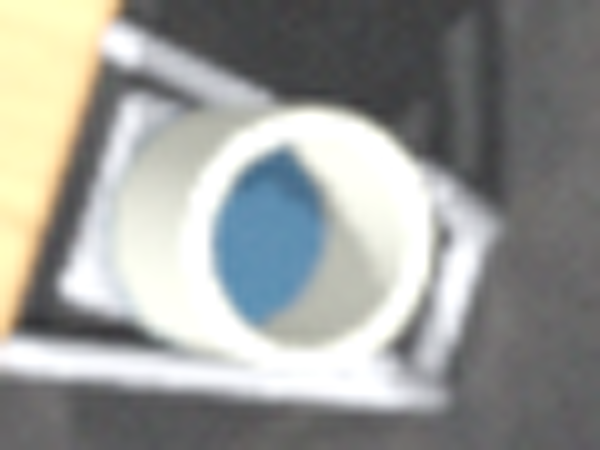

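The top view's rim spans columns 223.5 to 248.5 and rows 215.5 to 241.5. That agrees within 1 px with the projected mouth at (0.483,0.1025,0.109), and the height checks against the text (0.109). Next is the approach along the axis.

```bash
cat >> h.py <<'E'
yaw=np.deg2rad(72.8);U=np.array([-.574*np.cos(yaw),-.574*np.sin(yaw),.819])
O=np.array([.483,.1025,.109])-.072*U
E
python3 - <<'E'
from h import *
print(ctrl.observe()['tool_pos'])
Q=ori(-17.2,35)
p,r=plan(O+U*.10,Q,7)
plan(O+U*.033,Q,7,p,r)
E
```

```text
[0.4621 0.0267 0.2137]
rows 7 [0.015, -0.007, 0.367, -0.002, -0.0, 0.003] mm/row 14.708977465425457 deg/row 0.10286551604398975
mid [0.469  0.0526 0.1787] end [0.4784 0.087  0.132 ] err [ 0.0001 -0.0001  0.0001] 0.06901498323163316
rows 7 [0.0, -0.001, 0.24, 0.0, -0.0, -0.0] mm/row 9.586133666710438 deg/row 0.009859283318804736
mid [0.4832 0.1029 0.1084] end [0.4896 0.124  0.077 ] err [-0.0001  0.0001 -0.0001] 0.06901498323163316
```

Request:
play_rows(rows=[[0.015,-0.007,0.367,-0.002,0,0.003],[0.015,-0.007,0.367,-0.002,0,0.003],[0.015,-0.007,0.367,-0.002,0,0.003],[0.015,-0.007,0.367,-0.002,0,0.003],[0.015,-0.007,0.367,-0.002,0,0.003],[0.015,-0.007,0.367,-0.002,0,0.003],[0.015,-0.007,0.367,-0.002,0,0.003],[0,0,0,0,0,0],[0,0,0,0,0,0],[0,0,0,0,0,0]])

```text
t: 3.98
tool_pos: [0.4782, 0.0875, 0.1322]
orientation: [-0.179, 0.768, 0.566, 0.243]
ft_force: [-0.4, 0.2, 0.6]
gripper_width: 0.0872
gripper_force: 0.0
```

```bash
python3 - <<'E'
from h import *
s=ctrl.observe();print(s['t'],s['tool_pos'],s['ft_force'],abs(s['dq']).max())
plan(O+U*.033,ori(-17.2,35),7)
E
```

```text
3.9833 [0.4782 0.0875 0.1322] [-0.3738  0.2208  0.5734] 0.007462640007094637
rows 7 [-0.002, 0.001, 0.24, 0.0, -0.0, -0.0] mm/row 9.58047051335129 deg/row 0.014712239077467229
mid [0.4831 0.1031 0.1085] end [0.4898 0.1239 0.0769] err [ 0.0001 -0.     -0.0002] 0.10298567354227059
```

Request:
play_rows(rows=[[0,0,0.24,0,0,0],[0,0,0.24,0,0,0],[0,0,0.24,0,0,0],[0,0,0.24,0,0,0],[0,0,0.24,0,0,0],[0,0,0.24,0,0,0],[0,0,0.24,0,0,0],[0,0,0,0,0,0],[0,0,0,0,0,0],[0,0,0,0,0,0]])

```text
t: 4.82
tool_pos: [0.4887, 0.1254, 0.0764]
orientation: [-0.18, 0.767, 0.566, 0.242]
ft_force: [-0.6, 0.6, 0.4]
gripper_width: 0.0869
gripper_force: 0.0
```

Request:
play_rows(rows=[[0,0,0,0,0,0],[0,0,0,0,0,0],[0,0,0,0,0,0],[0,0,0,0,0,0],[0,0,0,0,0,0],[0,0,0,0,0,0],[0,0,0,0,0,0],[0,0,0,0,0,0],[0,0,0,0,0,0],[0,0,0,0,0,0]], hand=-1, newtons=30)

```text
t: 5.65
tool_pos: [0.4891, 0.1251, 0.0766]
orientation: [-0.179, 0.767, 0.566, 0.243]
ft_force: [0.8, -1.7, 3.1]
gripper_width: 0.0597
gripper_force: 30.0
```

The fingers stopped at 59.7 mm on the 60 mm pot, so it is gripped. Next I draw it out along the axis.

Request:
play_rows(rows=[[0,0,-0.1,0,0,0],[0,0,-0.2,0,0,0],[0,0,-0.3,0,0,0],[0,0,-0.4,0,0,0],[0,0,-0.4,0,0,0],[0,0,-0.4,0,0,0],[0,0,-0.4,0,0,0],[0,0,-0.4,0,0,0],[0,0,-0.3,0,0,0],[0,0,-0.2,0,0,0]])

```text
t: 6.48
tool_pos: [0.4667, 0.0561, 0.1776]
orientation: [-0.179, 0.768, 0.566, 0.241]
ft_force: [0.4, -0.2, -4.7]
gripper_width: 0.0604
gripper_force: 30.0
```

```bash
python3 - <<'E'
from h import *
for i in range(4): ctrl.read_camera('top')
s=ctrl.observe();print(s['t'],s['tool_pos'],s['ft_force'],s['gripper_width'],s['gripper_force'],s['joints'])
for y in (-60,-90): plan([.44,-.24,.28],ori(y),20)
plan([.44,-.20,.28],ori(-45),20)
E
```

```text
6.6833 [0.4669 0.0575 0.1769] [-0.2371 -0.1422 -4.5993] 0.060375650039911403 29.96860466394537 [ 0.7808 -0.0409 -0.4843  2.0901 -0.6898  1.1874  0.2967]
rows 20 [-0.267, 0.194, -0.235, -0.022, -0.056, 0.069] mm/row 16.209335955341324 deg/row 2.7411527263932283
mid [ 0.4761 -0.1001  0.2085] end [ 0.4407 -0.2399  0.2803] err [0.0007 0.0001 0.0003] 0.2574252814974242
rows 20 [-0.217, 0.27, -0.23, -0.037, -0.05, 0.117] mm/row 16.645092873817376 deg/row 3.98795582835622
mid [ 0.494  -0.1008  0.2112] end [ 0.4402 -0.2401  0.2793] err [ 0.0002 -0.0001 -0.0007] 0.2828974578680798
rows 20 [-0.244, 0.128, -0.223, -0.014, -0.057, 0.045] mm/row 14.188654726457656 deg/row 2.2247497600926667
mid [ 0.4647 -0.0797  0.21  ] end [ 0.4403 -0.2     0.2796] err [ 0.0003 -0.     -0.0004] 0.31137756852125664
```

```bash
python3 - <<'E'
from h import *
plan([.45,-.42,.30],ori(-40),20)
E
```

```text
rows 20 [-0.47, 0.256, -0.327, -0.012, -0.058, 0.037] mm/row 25.08612471647506 deg/row 2.0824543601726897
mid [ 0.4769 -0.1905  0.2052] end [ 0.4493 -0.4197  0.3006] err [-0.0007  0.0003  0.0006] 0.2545165374328377
```

Request:
play_rows(rows=[[-0.47,0.256,-0.327,-0.012,-0.058,0.037],[-0.47,0.256,-0.327,-0.012,-0.058,0.037],[-0.47,0.256,-0.327,-0.012,-0.058,0.037],[-0.47,0.256,-0.327,-0.012,-0.058,0.037],[-0.47,0.256,-0.327,-0.012,-0.058,0.037],[-0.47,0.256,-0.327,-0.012,-0.058,0.037],[-0.47,0.256,-0.327,-0.012,-0.058,0.037],[-0.47,0.256,-0.327,-0.012,-0.058,0.037],[-0.47,0.256,-0.327,-0.012,-0.058,0.037],[-0.47,0.256,-0.327,-0.012,-0.058,0.037]])

```text
t: 7.52
tool_pos: [0.4769, -0.1908, 0.2047]
orientation: [-0.092, 0.851, 0.502, 0.122]
ft_force: [0.6, 0.3, -4.9]
gripper_width: 0.0603
gripper_force: 30.0
```

Request:
play_rows(rows=[[-0.47,0.256,-0.327,-0.012,-0.058,0.037],[-0.47,0.256,-0.327,-0.012,-0.058,0.037],[-0.47,0.256,-0.327,-0.012,-0.058,0.037],[-0.47,0.256,-0.327,-0.012,-0.058,0.037],[-0.47,0.256,-0.327,-0.012,-0.058,0.037],[-0.47,0.256,-0.327,-0.012,-0.058,0.037],[-0.47,0.256,-0.327,-0.012,-0.058,0.037],[-0.47,0.256,-0.327,-0.012,-0.058,0.037],[-0.47,0.256,-0.327,-0.012,-0.058,0.037],[-0.47,0.256,-0.327,-0.012,-0.058,0.037]])

```text
t: 8.35
tool_pos: [0.4496, -0.4196, 0.2997]
orientation: [-0.0, 0.907, 0.422, -0.001]
ft_force: [0.1, -1.3, -3.4]
gripper_width: 0.0603
gripper_force: 30.0
```

```bash
python3 - <<'E'
from h import *
for i in range(8): ctrl.read_camera('top')
s=ctrl.observe();print(s['t'],s['tool_pos'],s['ft_force'],s['gripper_width'],s['gripper_force'],s['joints'],abs(s['dq']).max())
c,im=snap('wrist','w3');np.savez('w3.npz',K=c[0],V=c[1])
print(proj(c,(.522,-.339,.034)),proj(c,(.563,-.104,.018)))
E
```

```text
8.75 [ 0.4498 -0.4185  0.3003] [ 1.3436  0.6235 -4.5689] 0.06014002444673618 29.96781266776452 [ 0.9035  0.2312 -0.2414  1.4151  0.0567  1.5021 -0.0346] 0.008078074061094141
[321.1691  88.803 ] [220.02   -95.1024]
```

View pics/w3.png

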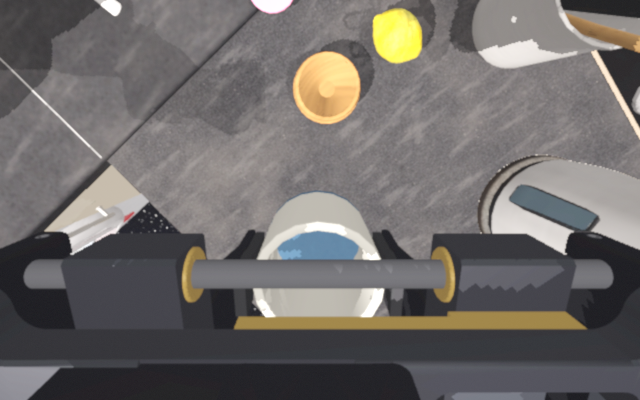

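The stand is at (327,88) in the wrist view and the pot hangs upright between the fingers, with its rim at about (318,225) to (318,315). I fit a stand model to the two views, and take one more wrist view from closer.

```bash
cat >> h.py <<'E'
from scipy.optimize import least_squares
a_=np.linspace(0,2*np.pi,72,endpoint=False);CI=np.c_[np.cos(a_),np.sin(a_),0*a_]
def bbox(c,xy,circ):
    P=np.array([proj(c,np.r_[xy,z]+r*q) for r,z in circ for q in CI])
    D=P@np.array([[1,0,.707,.707],[0,1,.707,-.707]]);return np.r_[D.min(0),D.max(0)]
def mbox(im,box,f):
    u0,v0,u1,v1=box;h=cv2.cvtColor(im[v0:v1,u0:u1],cv2.COLOR_BGR2HSV).astype(int)
    m=f(h[...,0],h[...,1],h[...,2]).astype(np.uint8)
    n,l,st,_=cv2.connectedComponentsWithStats(m);k=1+np.argmax(st[1:,4]);v,u=np.nonzero(l==k)
    P=np.c_[u+u0,v+v0].astype(float);D=P@np.array([[1,0,.707,.707],[0,1,.707,-.707]])
    return np.r_[D.min(0)-.5*np.array([1,1,1,1]),D.max(0)+.5]
E
python3 - <<'E'
from h import *
t=cv2.imread('pics/a_top.png');w=cv2.imread('pics/w3.png');d=np.load('w3.npz');cw=(d['K'],d['V']);ct=cam('top')
wd=lambda h,s,v:(h>5)&(h<22)&(s>90)
mt=mbox(t,(395,190,445,245),wd);mw=mbox(w,(285,40,370,135),wd);print(mt,mw)
for sets in (((ct,mt),),((cw,mw),),((ct,mt),(cw,mw))):
    f=lambda x:np.concatenate([bbox(c,x[:2],((.047,0),(x[2],.034)))-m for c,m in sets])
    s=least_squares(f,[.522,-.339,.042],x_scale=[.01,.01,.01]);print(s.x,s.fun)
f=lambda x:np.concatenate([bbox(c,x[:2],((.047,x[3]-.034),(x[2],x[3])))-m for c,m in sets])
s=least_squares(f,[.522,-.339,.042,.03],x_scale=.01);print('free z',s.x)
E
```

```text
[399.5   197.5   429.356 123.932 438.5   235.5   467.827 163.11 ] [292.5    50.5   257.555 133.123 360.5   123.5   327.841 204.823]
[ 0.5256 -0.3414  0.0452] [-0.2541 -0.3615  0.7648 -0.0508  0.0438 -0.3006 -0.1283 -0.274 ]
[ 0.5286 -0.3424  0.044 ] [ 0.2362  0.0719 -0.12    0.2723 -0.0395  0.4808 -0.4075 -0.0077]
[ 0.5279 -0.3424  0.0444] [ 0.1041 -0.9042  0.4069  0.824   0.0491 -1.1839 -0.8729  0.267  -0.2169
  0.2013 -0.4178 -0.2573 -0.2231  0.8336 -0.4397 -0.3415]
free z [ 0.5282 -0.3426  0.0458  0.0244]
```

```bash
python3 - <<'E'
from h import *
w=cv2.imread('pics/w3.png');d=np.load('w3.npz');cw=(d['K'],d['V'])
p,r=pose()
rim=np.array([proj(cw,p+r.apply(np.array([.03*a,.03*b,.033-.072]))) for a,b,_ in CI]);print('rim pred',rim.min(0),rim.max(0))
ri=np.array([proj(cw,p+r.apply(np.array([.0255*a,.0255*b,.033-.072]))) for a,b,_ in CI]);print('inner pred',ri.min(0),ri.max(0))
low=np.array([proj(cw,p+r.apply(np.array([.03*a,.03*b,.033-.017]))) for a,b,_ in CI]);print('low pred',low.min(0))
print('col318',[(v,w[v,318].tolist()) for v in range(186,246,2)])
g=w[248].mean(1);print('row248',[(u,int(g[u])) for u in list(range(240,275,2))+list(range(365,396,2))])
p,r=plan([.5275,-.342,.11],ori(-40),10)
E
```

```text
rim pred [250.697  221.1192] [386.0958 342.529 ]
inner pred [260.8931 231.2298] [375.8963 334.3356]
low pred [269.5617 191.02  ]
col318 [(186, [122, 121, 125]), (188, [116, 114, 118]), (190, [127, 119, 114]), (192, [163, 167, 166]), (194, [178, 187, 191]), (196, [178, 187, 191]), (198, [178, 188, 191]), (200, [178, 187, 191]), (202, [177, 187, 191]), (204, [178, 188, 191]), (206, [178, 187, 191]), (208, [178, 187, 191]), (210, [178, 187, 191]), (212, [178, 187, 191]), (214, [178, 187, 191]), (216, [178, 187, 191]), (218, [178, 187, 192]), (220, [182, 191, 196]), (222, [243, 253, 255]), (224, [255, 255, 255]), (226, [255, 255, 255]), (228, [253, 255, 255]), (230, [219, 222, 221]), (232, [170, 139, 105]), (234, [169, 138, 102]), (236, [169, 138, 102]), (238, [168, 138, 102]), (240, [168, 138, 101]), (242, [168, 139, 103]), (244, [168, 138, 103])]
row248 [(240, 37), (242, 38), (244, 38), (246, 38), (248, 51), (250, 53), (252, 51), (254, 52), (256, 51), (258, 47), (260, 107), (262, 183), (264, 214), (266, 225), (268, 225), (270, 223), (272, 223), (274, 219), (365, 222), (367, 223), (369, 224), (371, 224), (373, 219), (375, 172), (377, 66), (379, 48), (381, 53), (383, 53), (385, 53), (387, 53), (389, 45), (391, 37), (393, 38), (395, 38)]
rows 10 [0.273, 0.025, 0.476, 0.0, 0.0, -0.0] mm/row 21.970763991374806 deg/row 0.013759038668446485
mid [ 0.4886 -0.3804  0.2053] end [ 0.5275 -0.3421  0.11  ] err [-0.     -0.0001 -0.    ] 0.13759038668446483
```

The pot in the hand matches its predicted rim to within a pixel (row 221). Next I go above the stand.

Request:
play_rows(rows=[[0.273,0.025,0.476,0,0,0],[0.273,0.025,0.476,0,0,0],[0.273,0.025,0.476,0,0,0],[0.273,0.025,0.476,0,0,0],[0.273,0.025,0.476,0,0,0],[0.273,0.025,0.476,0,0,0],[0.273,0.025,0.476,0,0,0],[0.273,0.025,0.476,0,0,0],[0.273,0.025,0.476,0,0,0],[0.273,0.025,0.476,0,0,0]])

```text
t: 9.63
tool_pos: [0.5278, -0.3427, 0.1098]
orientation: [0.001, 0.907, 0.422, -0.001]
ft_force: [-0.4, -0.2, -4.1]
gripper_width: 0.0604
gripper_force: 30.0
```

Request:
play_rows(rows=[[0,0,0.15,0,0,0],[0,0,0.15,0,0,0],[0,0,0.15,0,0,0],[0,0,0.15,0,0,0],[0,0,0.15,0,0,0],[0,0,0.15,0,0,0],[0,0,0,0,0,0],[0,0,0,0,0,0],[0,0,0,0,0,0],[0,0,0,0,0,0]])

```text
t: 10.47
tool_pos: [0.5279, -0.3441, 0.0754]
orientation: [0.002, 0.907, 0.421, -0.001]
ft_force: [-0.3, 0.3, -4.1]
gripper_width: 0.0603
gripper_force: 30.0
```

```bash
python3 - <<'E'
from h import *
t0=ctrl.observe()
c,im=snap('scene','s2')
t,im2=snap('wrist','w4');np.savez('w4.npz',K=t[0],V=t[1])
s=ctrl.observe();print(s['t'],s['tool_pos'],s['ft_force'],s['ft_torque'],abs(s['dq']).max())
# stand & pot visible in scene?
print(proj(c,(.5275,-.342,.034)),proj(c,(.5275,-.342,.12)))
wd=lambda h,s,v:(h>5)&(h<22)&(s>90)
print('stand bbox wrist', mbox(im2,(200,0,440,200),wd), 'pred',bbox(t,(.5275,-.342),((.047,0),(.0444,.034))))
E
```

```text
10.5667 [ 0.5279 -0.344   0.0753] [ 1.1253 -0.8996 -4.3154] [0.0502 0.0034 0.037 ] 0.003797915816406554
[367.2701 255.151 ] [368.5632 221.6699]
stand bbox wrist [257.5   147.5   310.58   41.213 376.5   199.5   407.025 137.658] pred [251.4417 148.9961 310.7872   5.8413 379.5437 279.7414 440.3278 135.556 ]
```

Request:
play_rows(rows=[[0.01,-0.008,0.09,0,0,0],[0.01,-0.008,0.09,0,0,0],[0.01,-0.008,0.09,0,0,0],[0.01,-0.008,0.09,0,0,0],[0.01,-0.008,0.09,0,0,0],[0,0,0.06,0,0,0],[0,0,0.04,0,0,0],[0,0,0.02,0,0,0],[0,0,0,0,0,0],[0,0,0,0,0,0]])

```text
t: 11.4
tool_pos: [0.5277, -0.3415, 0.0521]
orientation: [0.002, 0.907, 0.421, -0.001]
ft_force: [0.4, -0.4, -4.0]
gripper_width: 0.0598
gripper_force: 30.0
```

Request:
play_rows(rows=[[0,0,0.015,0,0,0],[0,0,0.015,0,0,0],[0,0,0.015,0,0,0],[0,0,0.015,0,0,0],[0,0,0.015,0,0,0],[0,0,0.015,0,0,0],[0,0,0.015,0,0,0],[0,0,0,0,0,0],[0,0,0,0,0,0],[0,0,0,0,0,0]])

```text
t: 12.23
tool_pos: [0.5276, -0.3414, 0.0478]
orientation: [0.002, 0.907, 0.421, -0.001]
ft_force: [0.1, 0.1, -4.3]
gripper_width: 0.0604
gripper_force: 30.0
```

Request:
play_rows(rows=[[0,0,0.01,0,0,0],[0,0,0.01,0,0,0],[0,0,0.01,0,0,0],[0,0,0.01,0,0,0],[0,0,0.01,0,0,0],[0,0,0.01,0,0,0],[0,0,0.01,0,0,0],[0,0,0,0,0,0],[0,0,0,0,0,0],[0,0,0,0,0,0]])

```text
t: 13.07
tool_pos: [0.5279, -0.3416, 0.0452]
orientation: [0.002, 0.907, 0.421, -0.001]
ft_force: [0.6, -0.0, -4.1]
gripper_width: 0.0605
gripper_force: 30.0
```

Request:
play_rows(rows=[[0,0,0.01,0,0,0],[0,0,0.01,0,0,0],[0,0,0.01,0,0,0],[0,0,0.01,0,0,0],[0,0,0.01,0,0,0],[0,0,0,0,0,0],[0,0,0,0,0,0],[0,0,0,0,0,0],[0,0,0,0,0,0],[0,0,0,0,0,0]])

```text
t: 13.9
tool_pos: [0.5288, -0.3422, 0.044]
orientation: [0.003, 0.907, 0.421, 0.0]
ft_force: [3.4, -2.4, 2.9]
gripper_width: 0.0606
gripper_force: 30.0
```

The pot touched down at the expected height (0.044) with a gentle 7 N. The hollow pushes it slightly along +tool y, so I follow that by 1.2 mm and let go.

Request:
play_rows(rows=[[0,0.01,0,0,0,0],[0,0.01,0,0,0,0],[0,0.01,0,0,0,0],[0,0,0.005,0,0,0],[0,0,0,0,0,0],[0,0,0,0,0,0],[0,0,0,0,0,0],[0,0,0,0,0,0],[0,0,0,0,0,0],[0,0,0,0,0,0]])

```text
t: 14.73
tool_pos: [0.5291, -0.3423, 0.0438]
orientation: [0.002, 0.907, 0.421, -0.001]
ft_force: [3.6, -1.6, 5.9]
gripper_width: 0.0603
gripper_force: 30.0
```

Request:
play_rows(rows=[[0,0,0,0,0,0],[0,0,0,0,0,0],[0,0,0,0,0,0],[0,0,0,0,0,0],[0,0,0,0,0,0],[0,0,0,0,0,0],[0,0,0,0,0,0],[0,0,0,0,0,0],[0,0,0,0,0,0],[0,0,0,0,0,0]], hand=1)

```text
t: 15.57
tool_pos: [0.5285, -0.3422, 0.0428]
orientation: [0.002, 0.907, 0.421, -0.001]
ft_force: [-0.2, -0.1, -0.2]
gripper_width: 0.0869
gripper_force: 0.0
```

Request:
play_rows(rows=[[0,0,-0.1,0,0,0],[0,0,-0.3,0,0,0],[0,0,-0.5,0,0,0],[0,0,-0.5,0,0,0],[0,0,-0.5,0,0,0],[0,0,-0.5,0,0,0],[0,0,-0.5,0,0,0],[0,0,-0.3,0,0,0],[0,0,0,0,0,0],[0,0,0,0,0,0]])

```text
t: 16.4
tool_pos: [0.5289, -0.3419, 0.1716]
orientation: [0.002, 0.907, 0.421, -0.0]
ft_force: [-0.5, -0.1, 0.3]
gripper_width: 0.0869
gripper_force: 0.0
```

```bash
python3 - <<'E'
from h import *
ctrl.read_camera('top');ctrl.read_camera('top')
s=ctrl.observe();print(s['t'],s['tool_pos'],s['ft_force'],s['gripper_width'],s['joints'])
# view pose for lid: lid 0.10 ahead along tool x
q=ori(-10);x=q.as_matrix()[:,0];print(x)
for n in (10,20): plan(np.array([.563,-.104,.30])-.10*x,q,n)
E
```

```text
16.5 [ 0.5278 -0.3413  0.1695] [ 0.1922  0.1029 -0.5566] 0.08684878738252307 [ 0.7701  0.3207 -0.296   1.5699  0.0998  1.266  -0.2424]
[0.1736 0.9848 0.    ]
rows 10 [0.334, -0.117, -0.327, -0.0, 0.001, -0.1] mm/row 19.25739609490634 deg/row 3.0147811643053726
mid [ 0.546  -0.273   0.2348] end [ 0.5458 -0.2025  0.3002] err [0.0002 0.     0.0002] 0.19371678007102164
rows 20 [0.168, -0.056, -0.163, -0.0, 0.0, -0.05] mm/row 9.629149943856298 deg/row 1.5073905821526863
mid [ 0.5462 -0.2729  0.2345] end [ 0.5463 -0.2021  0.2995] err [ 0.0006  0.0003 -0.0005] 0.23346452839803497
```

```bash
python3 - <<'E'
from h import *
for i in range(3):ctrl.read_camera('scene')
c,im=snap('wrist','w5');np.savez('w5.npz',K=c[0],V=c[1])
p=np.array([.5285,-.342,.083])
P=np.array([proj(c,p+.03*q) for q in CI]);print('pred rim',P.min(0),P.max(0))
b=seg(im,(230,100,410,232),lambda h,s,v:(s<45)&(v>225));print(b)
print('col',[(v,im[v,320].tolist()) for v in range(150,232,4)])
for v in (190,205,215):
  g=im[v].mean(1);print(v,[(u,int(g[u])) for u in list(range(255,300,3))+list(range(335,390,3))])
E
```

```text
pred rim [283.2957 170.5411] [355.1366 239.5968]
(array([319.9615, 202.7642]), (67.59373474121094, 71.50212097167969), np.int32(960))
col [(150, [118, 188, 242]), (154, [85, 139, 187]), (158, [64, 105, 147]), (162, [151, 158, 160]), (166, [157, 166, 169]), (170, [183, 193, 197]), (174, [255, 255, 255]), (178, [183, 151, 111]), (182, [183, 150, 109]), (186, [185, 152, 111]), (190, [160, 131, 96]), (194, [149, 119, 88]), (198, [148, 120, 87]), (202, [149, 120, 88]), (206, [149, 120, 86]), (210, [148, 120, 87]), (214, [147, 121, 91]), (218, [157, 166, 169]), (222, [156, 166, 169]), (226, [158, 166, 170]), (230, [157, 166, 170])]
190 [(255, 130), (258, 104), (261, 99), (264, 103), (267, 103), (270, 99), (273, 102), (276, 144), (279, 175), (282, 127), (285, 123), (288, 222), (291, 255), (294, 222), (297, 150), (335, 117), (338, 115), (341, 118), (344, 134), (347, 255), (350, 255), (353, 157), (356, 113), (359, 139), (362, 121), (365, 79), (368, 74), (371, 107), (374, 106), (377, 101), (380, 103), (383, 113), (386, 102), (389, 102)]
205 [(255, 110), (258, 113), (261, 110), (264, 121), (267, 115), (270, 111), (273, 128), (276, 118), (279, 156), (282, 202), (285, 255), (288, 255), (291, 177), (294, 169), (297, 167), (335, 117), (338, 119), (341, 152), (344, 154), (347, 215), (350, 241), (353, 255), (356, 227), (359, 167), (362, 108), (365, 107), (368, 114), (371, 115), (374, 113), (377, 106), (380, 105), (383, 106), (386, 103), (389, 108)]
215 [(255, 118), (258, 113), (261, 122), (264, 117), (267, 114), (270, 119), (273, 120), (276, 128), (279, 118), (282, 118), (285, 180), (288, 255), (291, 255), (294, 169), (297, 167), (335, 161), (338, 159), (341, 158), (344, 180), (347, 210), (350, 255), (353, 255), (356, 108), (359, 108), (362, 108), (365, 120), (368, 110), (371, 115), (374, 103), (377, 105), (380, 114), (383, 103), (386, 108), (389, 104)]
```

Request:
play_rows(rows=[[0.334,-0.117,-0.327,0,0,-0.1],[0.334,-0.117,-0.327,0,0,-0.1],[0.334,-0.117,-0.327,0,0,-0.1],[0.334,-0.117,-0.327,0,0,-0.1],[0.334,-0.117,-0.327,0,0,-0.1],[0.334,-0.117,-0.327,0,0,-0.1],[0.334,-0.117,-0.327,0,0,-0.1],[0.334,-0.117,-0.327,0,0,-0.1],[0.334,-0.117,-0.327,0,0,-0.1],[0.334,-0.117,-0.327,0,0,-0.1]])

```text
t: 17.53
tool_pos: [0.5463, -0.2015, 0.301]
orientation: [0.001, 0.766, 0.643, -0.001]
ft_force: [-0.1, -1.0, 0.4]
gripper_width: 0.0871
gripper_force: 0.0
```

```bash
python3 - <<'E'
from h import *
for i in range(7):T=ctrl.read_camera('top')
cv2.imwrite('pics/top2.png',T[...,::-1])
s=ctrl.observe();print(s['t'],s['tool_pos'],abs(s['dq']).max(),s['joints'])
c,im=snap('wrist','w6');np.savez('w6.npz',K=c[0],V=c[1]);ct=cam('top');t=cv2.imread('pics/a_top.png')
print('pred',proj(c,(.563,-.104,.018)))
mt=mbox(t,(305,185,348,220),blue);u,v=proj(c,(.563,-.104,.018)).astype(int)
mw=mbox(im,(u-60,max(v-60,0),u+60,v+60),blue);print(mt,mw)
for sets in (((ct,mt),),((c,mw),),((ct,mt),(c,mw))):
    f=lambda x:np.concatenate([bbox(cc,x,((.031,.013),(.031,.018)))-m for cc,m in sets])
    s=least_squares(f,[.563,-.104],x_scale=.01);print(s.x,s.fun)
f=lambda x:np.concatenate([bbox(cc,x[:2],((.031,x[2]-.005),(.031,x[2])))-m for cc,m in sets])
s=least_squares(f,[.563,-.104,.018],x_scale=.01);print('free z',s.x)
cr=lambda i,b,k:cv2.resize(i[b[1]:b[3],b[0]:b[2]],(395,400),interpolation=2)
w5=cv2.imread('pics/w5.png')
cv2.imwrite('pics/chk.png',np.hstack([cr(w5,(220,90,420,290),2),cr(im,(max(u-60,0),max(v-60,0),max(u-60,0)+120,max(v-60,0)+120),3)]))
E
```

```text
17.8833 [ 0.5457 -0.2038  0.2995] 0.0031152787873067714 [ 0.6882  0.178  -0.4363  1.4892  0.0788  1.4925  0.0717]
pred [317.4032  94.0147]
[312.5   188.5   359.363  75.149 337.5   213.5   385.108 100.894] [296.5    68.5   268.16  136.658 342.5   117.5   315.822 184.32 ]
[ 0.5637 -0.1043] [ 0.5762  0.387   0.5273  0.5242 -0.0775 -0.363  -0.8784 -0.8785]
[ 0.5663 -0.1039] [ 0.4007  0.3345  0.1721  0.1495  0.0999 -0.3819 -0.5441 -0.4862]
[ 0.5657 -0.1039] [ 0.4499 -0.3817 -0.1075  0.9847 -0.2118 -1.144  -1.5231 -0.4272  0.0178
  0.4733 -0.0062 -0.2098 -0.2881 -0.2535 -0.7224 -0.8608]
free z [ 0.5657 -0.1039  0.0177]
```

View pics/chk.png

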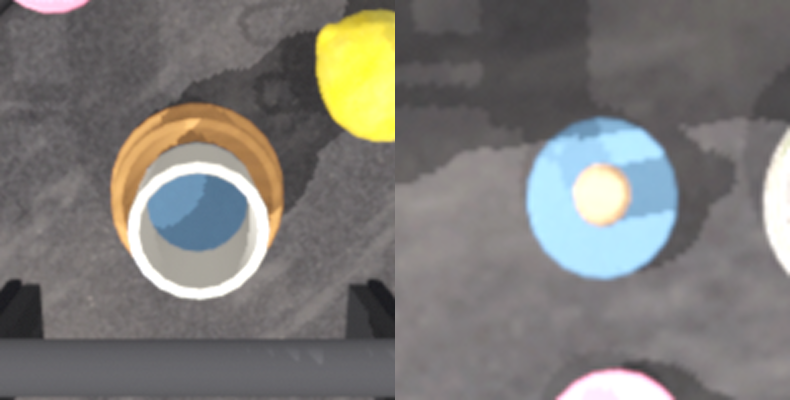

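The left crop shows the pot upright in the stand, rim centre at wrist pixel (320.5,205), which puts the mouth at about (0.529,-0.343). The right crop shows the blue lid, knob at wrist pixel (319.3,91.6). The two-view fit gives (0.566,-0.104) with the flange top at 17.7 mm, against 18 mm in the text. Next I go above the lid with the fingers half open.

```bash
python3 - <<'E'
from h import *
d=np.load('w6.npz');c=(d['K'],d['V']);im=cv2.imread('pics/w6.png')
print('knob top',atz(c,(319.3,91.6),.051))
L=[.5663,-.104]
p,r=plan([*L,.10],ori(-45),10)
E
```

```text
knob top [ 0.5656 -0.1038  0.051 ]
rows 10 [0.251, -0.063, 0.499, -0.0, 0.001, 0.116] mm/row 22.48222462551752 deg/row 3.4710366966601636
mid [ 0.5485 -0.1524  0.1998] end [ 0.5665 -0.1041  0.1   ] err [ 0.0002 -0.0001 -0.    ] 0.1296576078612471
```

Request:
play_rows(rows=[[0.251,-0.063,0.499,0,0.001,0.116],[0.251,-0.063,0.499,0,0.001,0.116],[0.251,-0.063,0.499,0,0.001,0.116],[0.251,-0.063,0.499,0,0.001,0.116],[0.251,-0.063,0.499,0,0.001,0.116],[0.251,-0.063,0.499,0,0.001,0.116],[0.251,-0.063,0.499,0,0.001,0.116],[0.251,-0.063,0.499,0,0.001,0.116],[0.251,-0.063,0.499,0,0.001,0.116],[0.251,-0.063,0.499,0,0.001,0.116]], hand=0)

```text
t: 18.77
tool_pos: [0.5668, -0.1032, 0.0996]
orientation: [-0.0, 0.925, 0.381, 0.001]
ft_force: [0.4, -0.4, -0.4]
gripper_width: 0.0438
gripper_force: 0.0
```

```bash
python3 - <<'E'
from h import *
for i in range(7):ctrl.read_camera('scene')
s=ctrl.observe();print(s['t'],s['tool_pos'],abs(s['dq']).max(),s['gripper_width'])
c,im=snap('wrist','w7')
b=bbox(c,(.566,-.104),((.031,.013),(.031,.018)));print('pred',b)
try: print(mbox(im,(200,100,440,232),blue))
except Exception as e: print(e)
plan([.566,-.104,.0235],ori(-45),8)
E
```

```text
19.1167 [ 0.568  -0.1043  0.1028] 0.007289300342941682 0.043378100993103984
pred [278.575  170.6269 332.9155  40.1391 353.0962 243.2447 406.4846 113.6723]
[278.5   170.5   332.497  39.799 353.5   231.5   405.611 113.62 ]
rows 8 [-0.005, -0.005, 0.248, 0.001, -0.001, 0.0] mm/row 9.920060403009868 deg/row 0.03207499628712138
mid [ 0.567  -0.1041  0.0632] end [ 0.5659 -0.1041  0.0235] err [-0.0001 -0.0001 -0.    ] 0.0828152571661235
```

Request:
play_rows(rows=[[-0.005,-0.005,0.248,0,0,0],[-0.005,-0.005,0.248,0,0,0],[-0.005,-0.005,0.248,0,0,0],[-0.005,-0.005,0.248,0,0,0],[-0.005,-0.005,0.248,0,0,0],[-0.005,-0.005,0.248,0,0,0],[-0.005,-0.005,0.248,0,0,0],[-0.005,-0.005,0.248,0,0,0],[0,0,0,0,0,0],[0,0,0,0,0,0]])

```text
t: 20.0
tool_pos: [0.5647, -0.1026, 0.0212]
orientation: [-0.001, 0.924, 0.383, 0.001]
ft_force: [0.3, -0.0, 0.3]
gripper_width: 0.0433
gripper_force: 0.0
```

Request:
play_rows(rows=[[0,0,0,0,0,0],[0,0,0,0,0,0],[0,0,0,0,0,0],[0,0,0,0,0,0],[0,0,0,0,0,0],[0,0,0,0,0,0],[0,0,0,0,0,0],[0,0,0,0,0,0],[0,0,0,0,0,0],[0,0,0,0,0,0]], hand=-1, newtons=15)

```text
t: 20.83
tool_pos: [0.5656, -0.1029, 0.0224]
orientation: [0.0, 0.924, 0.383, 0.002]
ft_force: [0.3, 0.6, 4.5]
gripper_width: 0.0213
gripper_force: 15.0
```

```bash
python3 - <<'E'
from h import *
s=ctrl.observe();print(s['t'],s['tool_pos'],s['ft_force'],s['gripper_width'],s['gripper_force'])
p,r=pose()
p1=p+np.array([0,0,.1]);plan(p1,r,10)
print(); plan([.5293,-.3427,.19],ori(-40),20,p1,r)
E
```

```text
20.8333 [ 0.5656 -0.1029  0.0224] [0.3375 0.6176 4.4559] 0.0213303048826115 15.000353300528673
rows 10 [0.001, 0.0, -0.25, 0.0, 0.0, 0.0] mm/row 10.000000000000002 deg/row 0.0
mid [ 0.5656 -0.1028  0.0724] end [ 0.5656 -0.1027  0.1224] err [-0.      0.0002  0.    ] 0.0

rows 20 [-0.251, 0.17, -0.085, 0.0, -0.0, -0.008] mm/row 12.593066469549244 deg/row 0.24769671171603524
mid [ 0.5449 -0.2224  0.1563] end [ 0.5293 -0.3427  0.1901] err [0.     0.     0.0001] 0.23207032805546868
```

The knob is gripped (21.3 mm). Next I lift it and carry it over the pot.

Request:
play_rows(rows=[[0,0,-0.15,0,0,0],[0,0,-0.25,0,0,0],[0,0,-0.3,0,0,0],[0,0,-0.3,0,0,0],[0,0,-0.3,0,0,0],[0,0,-0.3,0,0,0],[0,0,-0.3,0,0,0],[0,0,-0.3,0,0,0],[0,0,-0.2,0,0,0],[0,0,-0.1,0,0,0]])

```text
t: 21.67
tool_pos: [0.5658, -0.103, 0.1239]
orientation: [0.001, 0.924, 0.383, 0.002]
ft_force: [-0.2, -0.5, -1.3]
gripper_width: 0.0209
gripper_force: 15.0
```

Request:
play_rows(rows=[[-0.251,0.17,-0.085,0,0,-0.008],[-0.251,0.17,-0.085,0,0,-0.008],[-0.251,0.17,-0.085,0,0,-0.008],[-0.251,0.17,-0.085,0,0,-0.008],[-0.251,0.17,-0.085,0,0,-0.008],[-0.251,0.17,-0.085,0,0,-0.008],[-0.251,0.17,-0.085,0,0,-0.008],[-0.251,0.17,-0.085,0,0,-0.008],[-0.251,0.17,-0.085,0,0,-0.008],[-0.251,0.17,-0.085,0,0,-0.008]])

```text
t: 22.5
tool_pos: [0.5439, -0.2229, 0.1556]
orientation: [-0.0, 0.915, 0.402, 0.001]
ft_force: [0.4, 0.1, -1.0]
gripper_width: 0.0214
gripper_force: 15.0
```

Request:
play_rows(rows=[[-0.251,0.17,-0.085,0,0,-0.008],[-0.251,0.17,-0.085,0,0,-0.008],[-0.251,0.17,-0.085,0,0,-0.008],[-0.251,0.17,-0.085,0,0,-0.008],[-0.251,0.17,-0.085,0,0,-0.008],[-0.251,0.17,-0.085,0,0,-0.008],[-0.251,0.17,-0.085,0,0,-0.008],[-0.251,0.17,-0.085,0,0,-0.008],[-0.251,0.17,-0.085,0,0,-0.008],[-0.251,0.17,-0.085,0,0,-0.008]])

```text
t: 23.33
tool_pos: [0.5286, -0.3439, 0.19]
orientation: [0.0, 0.907, 0.422, 0.001]
ft_force: [-0.2, 0.4, -0.6]
gripper_width: 0.0216
gripper_force: 15.0
```

```bash
python3 - <<'E'
from h import *
for i in range(7):ctrl.read_camera('scene')
s=ctrl.observe();print(s['t'],s['tool_pos'],s['ft_force'],abs(s['dq']).max(),s['gripper_width'],s['gripper_force'])
c,im=snap('wrist','w8');np.savez('w8.npz',K=c[0],V=c[1])
p,r=pose()
lid=p+r.apply([-.0005,0,.0224])
P=np.array([proj(c,lid+[0,0,.018]+.031*q) for q in CI]);print('lid pred',P.min(0),P.max(0))
print('stand pred',bbox(c,(.529,-.343),((.047,0),(.0444,.034))))
print('pot rim',bbox(c,(.5293,-.3427),((.03,.083),)))
print('lid seen',mbox(im,(230,100,410,232),blue))
wd=lambda h,s,v:(h>5)&(h<22)&(s>90)
print('stand seen',mbox(im,(200,20,440,232),wd))
plan([.5293,-.3427,.115],ori(-40),10)
E
```

```text
23.6833 [ 0.5291 -0.3414  0.1895] [ 0.7309 -0.1903 -0.2725] 0.0023928407392986416 0.02149527238154035 14.999956595581807
lid pred [264.6988 194.4347] [371.5747 293.8583]
stand pred [276.6732 141.9683 313.7136  50.6614 361.0363 229.4332 400.1664 137.0436]
pot rim [285.7097 168.1844 334.4956  51.0691 352.4333 232.6859 400.0656 116.7052]
lid seen [267.5   174.5   340.274  25.659 368.5   231.5   423.993 110.085]
stand seen [276.5   140.5   311.994  53.939 359.5   206.5   396.42  137.658]
rows 10 [-0.002, 0.002, 0.186, 0.0, -0.0, -0.0] mm/row 7.451022767333343 deg/row 0.016033131700737356
mid [ 0.5292 -0.342   0.1523] end [ 0.5293 -0.3425  0.1151] err [0.     0.0002 0.0001] 0.16033131700737355
```

```bash
python3 - <<'E'
import cv2
w=cv2.imread('pics/w8.png')
print([(v,w[v,318].tolist()) for v in range(160,232,2)])
for v in (180,215): print(v,[(u,w[v,u].tolist()) for u in list(range(262,296,2))+list(range(344,376,2))])
E
```

```text
[(160, [136, 144, 150]), (162, [162, 171, 174]), (164, [162, 172, 175]), (166, [162, 171, 174]), (168, [214, 224, 228]), (170, [255, 255, 255]), (172, [255, 255, 255]), (174, [199, 175, 150]), (176, [189, 155, 114]), (178, [190, 158, 115]), (180, [189, 156, 115]), (182, [188, 155, 115]), (184, [189, 156, 115]), (186, [186, 154, 113]), (188, [168, 137, 101]), (190, [164, 132, 98]), (192, [152, 123, 90]), (194, [133, 107, 77]), (196, [159, 129, 94]), (198, [158, 129, 94]), (200, [157, 128, 93]), (202, [157, 127, 92]), (204, [157, 128, 93]), (206, [157, 128, 93]), (208, [156, 126, 91]), (210, [158, 128, 93]), (212, [158, 129, 93]), (214, [158, 129, 93]), (216, [158, 128, 92]), (218, [157, 127, 92]), (220, [157, 127, 92]), (222, [158, 128, 94]), (224, [157, 128, 93]), (226, [157, 129, 93]), (228, [157, 130, 96]), (230, [114, 128, 150])]
180 [(262, [123, 123, 128]), (264, [116, 115, 119]), (266, [115, 113, 117]), (268, [109, 106, 111]), (270, [104, 102, 106]), (272, [100, 99, 103]), (274, [103, 102, 107]), (276, [107, 110, 119]), (278, [114, 173, 222]), (280, [122, 194, 248]), (282, [124,
[... 595 characters left out ...]
, [133, 134, 141]), (270, [127, 128, 134]), (272, [123, 123, 128]), (274, [123, 120, 122]), (276, [133, 110, 85]), (278, [151, 123, 89]), (280, [153, 125, 91]), (282, [153, 125, 91]), (284, [153, 125, 91]), (286, [163, 133, 97]), (288, [217, 183, 135]), (290, [230, 196, 147]), (292, [229, 195, 146]), (294, [229, 195, 147]), (344, [156, 128, 92]), (346, [156, 128, 93]), (348, [155, 127, 93]), (350, [157, 128, 93]), (352, [157, 129, 93]), (354, [157, 129, 93]), (356, [156, 127, 93]), (358, [155, 125, 91]), (360, [150, 121, 88]), (362, [123, 113, 105]), (364, [118, 118, 122]), (366, [108, 109, 113]), (368, [108, 105, 111]), (370, [109, 107, 111]), (372, [108, 108, 111]), (374, [102, 101, 106])]
```

Both the lid in the hand (edge at row 194) and the pot rim (row 168) sit where predicted. Lowering now.

Request:
play_rows(rows=[[-0.002,0.003,0.2,0,0,0],[-0.002,0.003,0.22,0,0,0],[-0.002,0.003,0.25,0,0,0],[-0.002,0.003,0.25,0,0,0],[-0.002,0.003,0.25,0,0,0],[-0.002,0.002,0.25,0,0,0],[-0.002,0.002,0.25,0,0,0],[-0.002,0.002,0.2,0,0,0],[-0.002,0.002,0.13,0,0,0],[0,0,0.05,0,0,0]])

```text
t: 24.57
tool_pos: [0.5287, -0.3435, 0.1064]
orientation: [-0.001, 0.907, 0.421, 0.001]
ft_force: [-0.3, -0.8, 0.6]
gripper_width: 0.0209
gripper_force: 15.0
```

Request:
play_rows(rows=[[0,0,0,0,0,0],[0,0,0,0,0,0],[0,0,0,0,0,0],[0,0,0.025,0,0,0],[0,0,0.025,0,0,0],[0,0,0.025,0,0,0],[0,0,0.025,0,0,0],[0,0,0.025,0,0,0],[0,0,0,0,0,0],[0,0,0,0,0,0]])

```text
t: 25.4
tool_pos: [0.5291, -0.3437, 0.1026]
orientation: [-0.0, 0.907, 0.421, 0.001]
ft_force: [0.3, -0.6, -0.7]
gripper_width: 0.021
gripper_force: 15.0
```

Request:
play_rows(rows=[[0.005,-0.005,0.025,0,0,0],[0.005,-0.005,0.025,0,0,0],[0.005,-0.005,0.025,0,0,0],[0,0,0.025,0,0,0],[0,0,0.025,0,0,0],[0,0,0.025,0,0,0],[0,0,0.02,0,0,0],[0,0,0,0,0,0],[0,0,0,0,0,0],[0,0,0,0,0,0]])

```text
t: 26.23
tool_pos: [0.5292, -0.343, 0.0959]
orientation: [0.0, 0.907, 0.421, 0.001]
ft_force: [0.3, -1.0, -0.6]
gripper_width: 0.021
gripper_force: 15.0
```

Request:
play_rows(rows=[[0,0,0.015,0,0,0],[0,0,0.015,0,0,0],[0,0,0.015,0,0,0],[0,0,0.01,0,0,0],[0,0,0.01,0,0,0],[0,0,0,0,0,0],[0,0,0,0,0,0],[0,0,0,0,0,0],[0,0,0,0,0,0],[0,0,0,0,0,0]])

```text
t: 27.07
tool_pos: [0.5291, -0.343, 0.0933]
orientation: [0.0, 0.907, 0.421, 0.001]
ft_force: [-0.8, 0.2, -0.2]
gripper_width: 0.0212
gripper_force: 15.0
```

Request:
play_rows(rows=[[0,0,0.01,0,0,0],[0,0,0.01,0,0,0],[0,0,0.01,0,0,0],[0,0,0.01,0,0,0],[0,0,0.01,0,0,0],[0,0,0,0,0,0],[0,0,0,0,0,0],[0,0,0,0,0,0],[0,0,0,0,0,0],[0,0,0,0,0,0]])

```text
t: 27.9
tool_pos: [0.5293, -0.3429, 0.0921]
orientation: [0.0, 0.907, 0.421, 0.001]
ft_force: [-1.3, 0.8, 6.3]
gripper_width: 0.0212
gripper_force: 15.0
```

The flange met the rim with 6 N at TCP height 0.0921, against 0.0924 expected. The lid is home, so I let go and back off.

Request:
play_rows(rows=[[0,0,0,0,0,0],[0,0,0,0,0,0],[0,0,0,0,0,0],[0,0,0,0,0,0],[0,0,0,0,0,0],[0,0,0,0,0,0],[0,0,0,0,0,0],[0,0,0,0,0,0],[0,0,0,0,0,0],[0,0,0,0,0,0]], hand=0.3)

```text
t: 28.73
tool_pos: [0.5291, -0.3429, 0.0913]
orientation: [0.0, 0.907, 0.421, 0.001]
ft_force: [0.9, 0.2, 0.5]
gripper_width: 0.0564
gripper_force: 0.0
```

Request:
play_rows(rows=[[0,0,-0.1,0,0,0],[0,0,-0.2,0,0,0],[0,0,-0.4,0,0,0],[0,0,-0.4,0,0,0],[0,0,-0.4,0,0,0],[0,0,-0.4,0,0,0],[0,0,-0.4,0,0,0],[0,0,-0.4,0,0,0],[0,0,-0.3,0,0,0],[0,0,-0.2,0,0,0]])

```text
t: 29.57
tool_pos: [0.5295, -0.3434, 0.2218]
orientation: [0.001, 0.907, 0.421, 0.002]
ft_force: [0.4, -0.3, 0.2]
gripper_width: 0.0566
gripper_force: 0.0
```

Request:
play_rows(rows=[[-0.2,0,-0.1,0,0,0],[-0.3,0,-0.1,0,0,0],[-0.3,0,-0.1,0,0,0],[-0.3,0,-0.1,0,0,0],[-0.3,0,-0.1,0,0,0],[-0.3,0,-0.1,0,0,0],[-0.3,0,-0.1,0,0,0],[-0.2,0,0,0,0,0],[0,0,0,0,0,0],[0,0,0,0,0,0]])

```text
t: 30.4
tool_pos: [0.4717, -0.4106, 0.2469]
orientation: [-0.0, 0.907, 0.421, 0.001]
ft_force: [-0.4, 0.0, 0.2]
gripper_width: 0.0568
gripper_force: 0.0
```

```bash
python3 - <<'E'
from h import *
for i in range(5):T=ctrl.read_camera('top')
s=ctrl.observe();print(s['t'],s['tool_pos'],s['ft_force'],s['gripper_width'])
c,im=snap('wrist','w9');cs,sc=snap('scene','s9')
print('pred flange top',bbox(c,(.5293,-.3427),((.031,.088),(.031,.083)))); u,v=proj(c,(.5293,-.3427,.088)).astype(int);print(u,v)
try:print('seen',mbox(im,(u-70,max(v-70,0),u+70,v+70),blue))
except Exception as e:print(e)
a=cv2.resize(im[max(v-75,0):max(v-75,0)+150,u-75:u+75],(395,395),interpolation=2)
u,v=proj(cs,(.5293,-.3427,.06)).astype(int)
b=cv2.resize(sc[v-60:v+60,u-60:u+60],(395,395),interpolation=2)
cv2.imwrite('pics/fin.png',np.hstack([a,b]))
E
```

```text
30.65 [ 0.4727 -0.4094  0.2469] [-0.3516  1.2974  0.0468] 0.05651944002705907
pred flange top [286.9453  67.6357 264.005  121.8266 349.6049 133.4153 328.2078 186.0426]
318 101
seen [288.5    79.5   266.039 123.225 314.5   127.5   304.51  160.989]
```

View pics/fin.png

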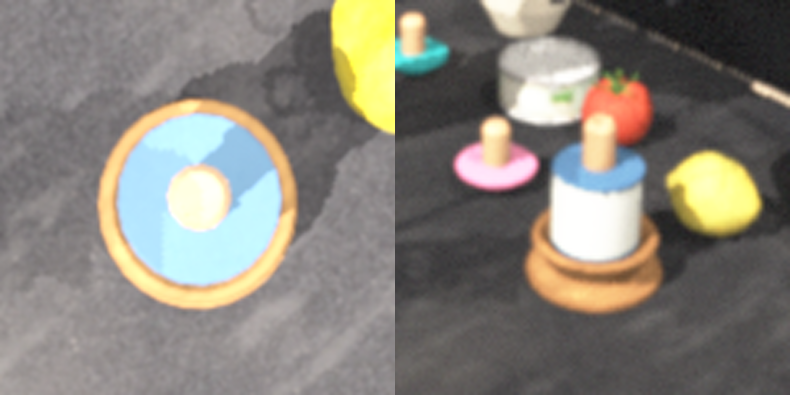

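The left crop shows the lid centred over the stand. Its flange spans crop columns 117 to 281 and rows 110 to 288, close to the prediction. The right crop shows the pot upright in the stand with the lid flat on its rim, and the tomato, lemon and tin untouched. I hand the job in.

```bash
python3 -c "
from rig import ctrl
print(ctrl.finish_job())"
```

```text
the job is handed in; nothing more can be done
None
```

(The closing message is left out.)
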